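Slide a biscuit tile along the rail into the corner of the stencil jig

ROBOT

A 6-joint arm with a two-finger parallel gripper is mounted at the origin on the work surface. World frame = base frame: x ahead of the robot, y to its left, z up, the work surface at z = 0. Lengths are in m, angles in rad, forces in N, time in s.
With the tool pointing down it reaches from about 0.25 to 0.775 m from the base axis. Payload 4 kg.
Tool frame: the origin (TCP) lies at the very end of the fingers, on their centre line; the grasp point (between the pads) lies 19 mm behind it; z points along the fingers, y is the line along which they close (so a half turn about z gives the same grasp; the last joint's range is limited). The gripper opens to 94 mm and grips with 3 to 60 N. Pads are 16 mm wide; open, the fingers measure 119 mm over their backs; the gripper's body (75 mm by 177 mm) begins 78 mm behind the grasp point.
Start: joints at [1.246, 0.087, 1.371, -0, 1.684, -0.103], TCP at [0.121, 0.537, 0.176] pointing down, gripper open.
Joint ranges: [-3.1, 3.1], [-0.76, 2.03], [0.27, 2.55], [-1.08, 4.22], [0.17, 2.65], [-2.57, 2.57]. Speed limits (rad/s): [2.79, 2.79, 3.14, 3.14, 3.14, 3.14].

INTERFACE

Orientations are given as [roll, pitch, yaw] about the fixed x, y, z axes, in that order (R = Rz(yaw) Ry(pitch) Rx(roll)).
In Python, from bench import robot gives the robot as it stands. The module is installed in compiled form; this text tells all that it offers.
- The arm moves only by the tool move_arm, never from a script. Its argument "deltas" is one flat list of numbers, 7 for each row, row after row: the turn, a rotation vector about the tool's x, y, z in rad, then the shift along the tool's x, y, z in cm, then the closure, from -1 (fully open) to 1 (shut). A call has 1 to 8 rows; each row is the pose to reach, as a shift and turn from the pose commanded when the call began, along the tool's axes at that moment; what a row does not reach only later rows make up. A row lasts 1/10 s, in which the tool goes at most 50 mm and 8.59 degrees, less where a joint would pass 70% of its speed; a pose out of reach is approached as far as the arm can. A call with a gripper value outside its range is refused whole. The fingers move at their own pace and stop on an object; the grip force is fixed at half the most. Time passes only in rows, so rows that repeat a pose let the fingers close. It gives the time, the measured TCP pose, the force, the opening and the grip force at its end, in the units of the state.
- robot.get_obs(): the state, without advancing time (a new reading comes with each control period).
- robot.snapshot(name): name is "scene" or "top"; returns a dict with "image" (384x512x3 uint8, red, green, blue), "depth" (384x512 float32, m along the optical axis (not along the pixel's ray), 0 where there is no reading), "fov_y" (degrees; the focal length in pixels is half the picture's height over the tangent of half this angle, whatever the lens; pixels are square), "cx", "cy" (the principal point, pixels), "origin" and "orientation" of the camera in the world. Camera axes: x right, y up, looking along -z (the intrinsics and any distortion apply to the point x, -y, -z); pixel columns grow to the right and rows downward; lengths in m; the calibration is good to about 2 mm. A picture is of the moment at which its call begins.
- robot.close_job(): hands the job in; it is judged then, once.
The state is a dict: "time": time; "joint_positions": joint angles; "qvel": joint speeds; "joint_torque": joint torques, N m; "tool_pos": TCP position; "ee_rot": TCP orientation; "wrist_force": force on the tool from outside, world axes, zero at the start; "wrist_torque": the same for the moment, N m; "width": finger opening in m; "finger_force": force on a finger pad.
Only numpy, scipy, OpenCV 4.12 (cv2) and the standard library are available. Lean on these libraries where they do the work, as an engineer would, in place of code of your own. Each camera call takes 0.05 s, during which the arm holds its last target. There are 200 camera calls.

TASK

Load the bare terracotta tile into the stencil-spraying jig by pushing it, without picking it up or squeezing it: push it across the board until one edge lies flat against the long aluminium rail, then, keeping it against the rail, slide it along into the corner pocket at the foot of the open stencil frame until it sits flat and square, fully home against both the rail and the end stop. The fired clay is brittle, so push gently and never lift it off the board, leave everything else where it is, and finish with the hand clear.

Things in the scene. Friction and masses are not known exactly. Their poses are not given: they have to be found in the camera images.
- tile: bare terracotta (orange-brown) square tile lying flat on the slate-grey jig board, 60 x 60 x 10 mm thick, about 70 g, the only terracotta tile outside the crate; origin at the centre of its underside, x and y parallel to its edges, z up. It starts turned up to 0.5 rad from square to the rail. It slides on the board with a friction coefficient of about 0.4. All four ways of turning it are equally good.
- jig: stencil-spraying jig fixed to the bench: slate-grey faced board 260 (x) by 440 (y) mm, its surface 18 mm above the bench. Origin at the centre of its underside; x points across the board to the rail (roughly away from the robot), y along the rail away from the pocket, z up. The aluminium strips on it are 8 mm high, 25 mm wide (tops 2 mm below a flat tile's top).
- home (a point): where the centre of the tile's underside belongs when the tile is fully home in the corner pocket: on the board's surface at jig x = +20, y = -90 mm, 30 mm from the rail's inner face and 30 mm from the end stop's. The pocket between rail and cheek is 64 mm wide, closed by the end stop at -y, open to +y. Axes as the jig's
- rail_end (a point): long aluminium rail with a scale; this point is its open end, at the foot of its inner face (jig x = +50, y = +200 mm). From here the straight inner face runs along jig -y at x = +50 mm to the end stop. Axes as the jig's
- end_stop (a point): end stop strip; this point is the foot of its inner face at the corner with the rail (jig x = +50, y = -120 mm). Its inner face runs from here along jig -x to x = -39 mm. Axes as the jig's
- cheek (a point): short strip opposite the rail, the pocket's other side; this point is the foot of its inner face at its mouth (jig x = -14, y = -102 mm). It runs from here to the end stop at y = -120 mm; a flared lead-in goes on to y = -87 mm, slanting away from the rail to x = -22 mm and beyond. The outer 27 mm of a seated tile's side stand clear of it. Axes as the jig's
- hinge (a point): stencil frame, dark steel with a brass sheet, 178 mm wide (jig x = -69 to +109 mm), fixed swung open. This point is the middle of its hinge, 33 mm above the bench at jig y = -190 mm; from there it leans away from the pocket to y = -300 mm at 190 mm above the bench. A thin stay stands at x = +112 mm, from y = -150 mm. Axes as the jig's
- blue_tile: finished tile glazed blue, 60 x 60 x 10 mm, lying on the board near its robot-side edge, beside the pocket; origin at the centre of its underside; leave alone
- stain_jar: small amber glass jar with black lid, 40 mm diameter, 50 mm high, on the board behind the rail; origin at the centre of its underside; leave alone
- cup: white cup, 72 mm across, 62 mm high, standing on the banding wheel (120 mm high) to the left; origin at the centre of its underside; leave alone
- brush: brush 200 mm long lying on the bench to the left, near the robot; origin near its middle; leave alone
- glaze_jar: white plastic jar, 80 mm diameter, 100 mm high, on the bench to the right; origin at the centre of its underside; leave alone
Not all that is in view belongs to the job. Of the things shaped like the tile, the terracotta one is meant.

How it is judged:
On the way:
1. the tile lies flat and square against the long rail (gap under 4 mm), still well clear of the pocket (more than 90 mm from home along the rail) (x of tile in the frame of home between -0.004 and 0.003 m and (angle between the x axis of tile and the x axis of jig, either way round below 0.06 rad or angle between the x axis of tile and the y axis of jig, either way round below 0.06 rad) and y of tile in the frame of home above 0.09 m), for 0.2 s.
At the end, for the whole second after the job is handed in: The terracotta tile lies flat on the board (within 2 mm and 0.04 rad), square to the jig within 0.05 rad, within 2.5 mm of the rail and within 2.5 mm of the end stop, at rest (x of tile in the frame of home between -0.0025 and 0.002 m and y of tile in the frame of home between -0.002 and 0.0025 m and z of tile in the frame of home between -0.002 and 0.002 m and (angle between the x axis of tile and the x axis of jig, either way round below 0.05 rad or angle between the x axis of tile and the y axis of jig, either way round below 0.05 rad) and angle between tile's own z axis and vertical below 0.04 rad and linear speed of tile below 0.01 m/s); the robot touches nothing.
It fails at once if the tile is lifted more than 5 mm off the board or tipped by more than 0.15 rad (z of tile in the frame of home above 0.005 m or angle between tile's own z axis and vertical above 0.15 rad).
It fails at once if within 80 mm of home along the rail, the tile is more than 6 mm away from the rail (y of tile in the frame of home below 0.08 m and x of tile in the frame of home below -0.006 m).
It fails at once if the fingers press on the tile with more than 30 N in all, as when squeezing it (contact force between the fingers and tile above 30 N).
It fails at once if another thing is moved by more than 10 mm (distance of any of blue_tile, stain_jar, cup, brush, glaze_jar from where it was at the start of the episode above 0.01 m).
It also fails if it takes over 61 s, if anything falls off the work surface, if the arm or the gripper's body presses on something with over 40 N, if the wrist force passes 120 N, or if a joint passes its speed limit or range.

## Working session

There is one attempt and no reset: what is moved stays moved. The work goes in short steps, Python scripts to look and compute and a tool call to move; the robot and the scene stay as the last step left them, time stands still between calls to the robot, and variables do not carry over. Pictures are saved under pics/ and viewed, at most 10 in all, crops included, and the job is handed in when it is done.

Besides the shell and the picture viewer there is one more tool, called after ">>>" as a command line: name --argument value ..., lists and objects as JSON in quotes. move_arm: Moves the arm, as the interface text tells. Its arguments: {"type":"object","properties":{"deltas":{"type":"array","items":{"type":"number"}}},"required":["deltas"]}

```bash
mkdir -p pics; cat > h.py <<'E'
import numpy as np, cv2
from bench import robot
from scipy.spatial.transform import Rotation as R
def snap(n):
    s=robot.snapshot(n); return s
def f(s): return 192/np.tan(np.radians(s['fov_y'])/2)
def rot(s):
    o=np.array(s['orientation']); 
    return o if o.shape==(3,3) else R.from_euler('xyz',o).as_matrix()
def ray(s,uv,z):
    uv=np.atleast_2d(uv).astype(float); F=f(s)
    d=np.c_[(uv[:,0]-s['cx'])/F,-(uv[:,1]-s['cy'])/F,-np.ones(len(uv))]@rot(s).T
    o=np.array(s['origin']); t=(z-o[2])/d[:,2]
    return o+d*t[:,None]
def proj(s,p):
    q=(np.atleast_2d(p)-np.array(s['origin']))@rot(s); F=f(s)
    return np.c_[s['cx']+F*q[:,0]/-q[:,2], s['cy']-F*q[:,1]/-q[:,2]]
E
python3 - <<'E'
from h import *
for n in('scene','top'):
    s=snap(n); cv2.imwrite(f'pics/{n}0.png',s['image'][...,::-1]); np.savez(f'{n}0.npz',**s)
    print(n,{k:v for k,v in s.items() if k not in('image','depth')})
print(robot.get_obs())
E
```

```text
scene {'fov_y': 51.23158261238166, 'cx': 252.00642843118382, 'cy': 192.6597169491186, 'origin': array([1.12870603, 0.61820216, 0.86615279]), 'orientation': array([ 0.87066728, -0.02064623,  2.38278073])}
top {'fov_y': 47.070619370754045, 'cx': 254.25153503395921, 'cy': 194.55395648806606, 'origin': array([0.34114116, 0.01226845, 1.52792536]), 'orientation': array([ 0.1027422 , -0.02521414, -1.55649036])}
{'time': 0.1, 'joint_positions': array([ 1.24589391e+00,  8.78783483e-02,  1.37207835e+00, -1.32128197e-05,
        1.68360869e+00, -1.03110539e-01]), 'qvel': array([-1.65499420e-03, -1.48497696e-04, -3.25286953e-03,  5.29996356e-04,
        7.94901900e-06, -1.79635867e-03]), 'joint_torque': array([ 2.42180118e-03, -3.41249156e+01, -3.03302836e+01,  7.19700172e-02,
        3.04517196e-02, -8.09681478e-05]), 'tool_pos': array([0.12082666, 0.53600096, 0.17483535]), 'ee_rot': array([-3.13962905e+00, -1.89987285e-04,  2.91979912e+00]), 'wrist_force': array([ 0.63423193, -1.31098144, -0.19877199]), 'wrist_torque': array([-0.01892815,  0.02357101, -0.02799606]), 'finger_force': 0.0, 'width': 0.09360191356386784}
```

View pics/scene0.png

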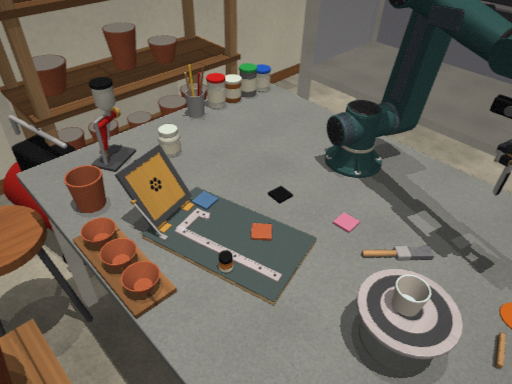

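View pics/top0.png

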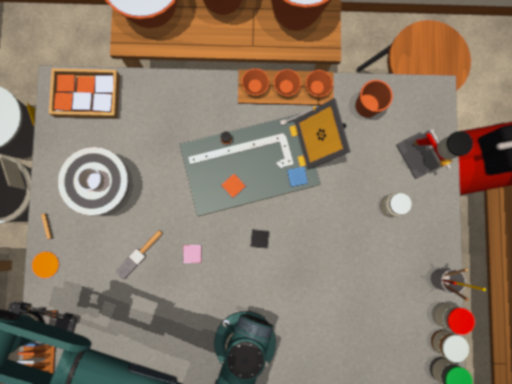

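The scene view shows the terracotta tile on the board at (262,232), which is (233,185) in the top view. Things it could be mistaken for, in top pixels:
- crate tiles at about (65,80)
- blue tile at (297,176)
- pink square at (193,254)
- black square at (260,239)
- orange disc at (45,264)

I choose (233,185), the only terracotta tile lying on the slate board.

```bash
cat >> h.py <<'E'
def mask(s,kind):
    h=cv2.cvtColor(s['image'],cv2.COLOR_RGB2HSV); H,S,V=[h[...,i].astype(int) for i in range(3)]
    if kind=='tile': return (((H<14)&(S>140)&(V>110))*255).astype(np.uint8)
    return (((S<40)&(V>165))*255).astype(np.uint8)
def tile(s,uv0,r=60,z=.028):
    m=mask(s,'tile'); n,l,st,c=cv2.connectedComponentsWithStats(m)
    i=min([i for i in range(1,n) if st[i,4]>60],key=lambda i:np.hypot(*(c[i]-uv0)))
    cn=max(cv2.findContours(((l==i)*255).astype(np.uint8),cv2.RETR_EXTERNAL,cv2.CHAIN_APPROX_NONE)[0],key=len)[:,0]
    P=ray(s,cn,z)[:,:2]
    (c_,wh,a)=cv2.minAreaRect((P*1000).astype(np.float32))
    return np.array(c_),wh,a,st[i]
E
python3 - <<'E'
from h import *
for n,uv,box in(('scene',(262,232),(110,140,330,300)),('top',(233,185),(170,100,360,220))):
    s=dict(np.load(n+'0.npz')); 
    print(n,tile(s,uv))
    m=mask(s,'w'); k,l,st,c=cv2.connectedComponentsWithStats(m)
    for i in range(1,k):
        if st[i,4]>40 and box[0]<c[i][0]<box[2] and box[1]<c[i][1]<box[3]:
            cn=max(cv2.findContours(((l==i)*255).astype(np.uint8),cv2.RETR_EXTERNAL,cv2.CHAIN_APPROX_NONE)[0],key=len)
            ap=cv2.approxPolyDP(cn,2.5,True)[:,0]
            print(st[i]); print(np.c_[ap,(ray(s,ap,.026)[:,:2]*1000).round()])
    # board
    im=s['image']; x0,y0,x1,y1=box
    cr=cv2.resize(im[y0:y1,x0:x1],None,fx=3.4,fy=3.4,interpolation=cv2.INTER_CUBIC)
    cv2.imwrite(f'pics/{n}_crop.png',cr[...,::-1])
E
```

```text
scene (array([531.70422363,  52.26460266]), (64.37400817871094, 58.69158935546875), 41.90991973876953, array([251, 223,  21,  17, 313], dtype=int32))
[175 209 106  72 880]
[[ 175.  230.  713. -122.]
 [ 218.  251.  672.   25.]
 [ 227.  248.  647.   34.]
 [ 237.  255.  643.   72.]
 [ 233.  257.  656.   70.]
 [ 277.  280.  623.  205.]
 [ 280.  276.  608.  201.]
 [ 187.  231.  690.  -95.]
 [ 185.  227.  684. -112.]
 [ 198.  215.  624. -127.]
 [ 208.  217.  607. -100.]
 [ 204.  211.  600. -129.]
 [ 196.  209.  612. -153.]]
top (array([527.29321289,  49.29901886]), (57.754310607910156, 57.57448196411133), 43.366722106933594, array([222, 175,  23,  22, 282], dtype=int32))
[ 188  133  106   35 1045]
[[ 293.  162.  612. -156.]
 [ 282.  133.  714. -117.]
 [ 188.  157.  623.  207.]
 [ 192.  163.  602.  192.]
 [ 279.  141.  685. -107.]
 [ 284.  158.  626. -125.]
 [ 277.  164.  604. -100.]
 [ 282.  167.  594. -118.]]
```

View pics/top_crop.png

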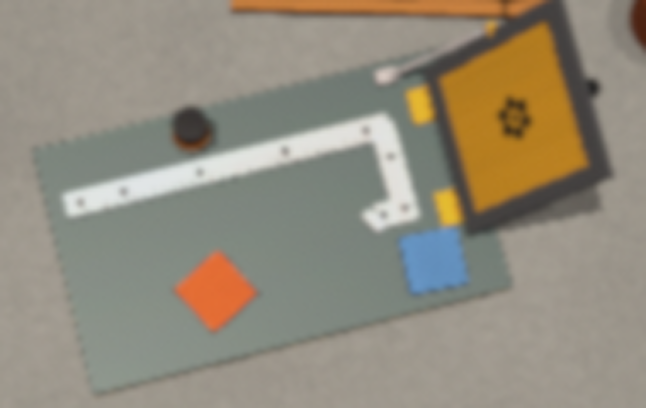

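The crop confirms it: a plain terracotta square on the slate board at about (215,290) in the crop, with the white L-shaped rail and stop, the blue tile beside the pocket, and the stain jar behind the rail. Next I'll fit the jig frame from the rail and stop bands.

```bash
cat >> h.py <<'E'
def jig(s,box,yaw0=.27,rail0=(687,-100)):
    # rough frame, then least squares on the rail's and stop's centre lines (unbiased by edge blur)
    m=mask(s,'w'); x0,y0,x1,y1=box; ys,xs=np.nonzero(m[y0:y1,x0:x1]); P=ray(s,np.c_[xs+x0,ys+y0],.026)[:,:2]*1000
    c=np.array(rail0,float); a=yaw0   # c: corner point jig(50,-120)
    for _ in range(8):
        A=np.array([[np.cos(a),-np.sin(a)],[np.sin(a),np.cos(a)]]); L=(P-c)@A+[50,-120]
        r=L[(L[:,0]>38)&(L[:,0]<87)&(L[:,1]>-100)&(L[:,1]<215)]
        b=np.arange(-95,190,8); q=np.array([[r[(abs(r[:,1]-t)<5),0].mean(),t] for t in b if (abs(r[:,1]-t)<5).sum()>4])
        k,x=np.polyfit(q[:,1],q[:,0],1)
        e=L[(L[:,0]>0)&(L[:,0]<45)&(L[:,1]<-108)&(L[:,1]>-160)]
        q=np.array([e[abs(e[:,0]-t)<5,1].mean() for t in np.arange(2,44,5)])
        dy=np.mean(q)+132.5; a-=np.arctan(k); c=c+A@np.array([x+k*-120-62.5,dy])
    A=np.array([[np.cos(a),-np.sin(a)],[np.sin(a),np.cos(a)]])
    return c-A@[50,-120],a,A,L
E
python3 - <<'E'
from h import *
for n,uv,box in(('scene',(262,232),(150,190,300,290)),('top',(233,185),(180,125,310,180))):
    s=dict(np.load(n+'0.npz')); o,a,A,L=jig(s,box); c,wh,t,_=tile(s,uv)
    print(n,'jig',o.round(1),round(a,4),'tile jig',((c-o)@A).round(1),'ang',round(t-np.degrees(a),1), 'home',(o+A@[20,-90]).round(1),L.max(0),L.min(0))
    m=mask(s,'tile');
E
```

```text
scene jig [605.4  -6.4] 0.2721 tile jig [-55.2  76.3] ang 26.3 home [648.9 -87.7] [115.5452669  199.11908962] [ -38.35677401 -202.42952252]
top jig [605.8  -6. ] 0.2686 tile jig [-61.   74.2] ang 28.0 home [649.  -87.5] [ 76.21481353 202.19730383] [ -41.21417643 -146.42187258]
```

```bash
cat >> h.py <<'E'
O=np.array([605.6,-6.2]); YAW=.2705; AJ=np.array([[np.cos(YAW),-np.sin(YAW)],[np.sin(YAW),np.cos(YAW)]])
def go(jx,jy,z,yaw):
    "delta from the measured pose to jig (jx,jy) mm, height z mm, tool yaw"
    b=robot.get_obs(); p=np.array(b['tool_pos'])*1000; Rm=R.from_euler('xyz',b['ee_rot'])
    t=np.r_[O+AJ@[jx,jy],z]; d=Rm.inv().apply(t-p)/10
    rv=(Rm.inv()*R.from_euler('xyz',[np.pi,0,yaw])).as_rotvec()
    j=(p[:2]-O)@AJ
    print('now jig',j.round(1),'z',p[2].round(1),'rpy',np.round(b['ee_rot'],3),'t',b['time'],'F',np.round(b['wrist_force'],1),'w',round(b['width'],3)); print('turn',rv.round(3),'shift cm',d.round(2))
E
python3 -c "
from h import *
go(-124,80,100,YAW+np.pi)"
```

```text
now jig [-322.3  652. ] z 174.8 rpy [-3.14 -0.    2.92] t 0.1 F [ 0.6 -1.3 -0.2] w 0.094
turn [-0.002 -0.001 -0.492] shift cm [-44.51 -41.02   7.56]
```

>>> move_arm --deltas '[0,0,-0.492,-44.5,-41,5,1,0,0,-0.492,-44.5,-41,5,1,0,0,-0.492,-44.5,-41,5,1,0,0,-0.492,-44.5,-41,5,1,0,0,-0.492,-44.5,-41,5,1,0,0,-0.492,-44.5,-41,5,1,0,0,-0.492,-44.5,-41,5,1,0,0,-0.492,-44.5,-41,5,1]'

```text
time: 0.9
tool_pos: [0.3425, 0.2151, 0.1434]
ee_rot: [3.141, 0.0, -2.871]
wrist_force: [1.3, 1.5, 0.7]
width: 0.0336
finger_force: 0.0
```

```bash
python3 -c "
from h import *
go(-124,80,100,YAW+np.pi)"
```

```text
now jig [-194.4  283.5] z 143.4 rpy [ 3.141  0.    -2.871] t 0.9 F [1.3 1.5 0.7] w 0.034
turn [0. 0. 0.] shift cm [ -7.04 -20.35   4.34]
```

>>> move_arm --deltas '[0,0,0,-7,-20,4,1,0,0,0,-7,-20,4,1,0,0,0,-7,-20,4,1,0,0,0,-7,-20,4,1,0,0,0,-7,-20,4,1,0,0,0,-7,-20,4,1,0,0,0,-7,-20,4,1,0,0,0,-7,-20,4,1]'

```text
time: 1.7
tool_pos: [0.4624, 0.0443, 0.1043]
ee_rot: [3.141, 0.001, -2.869]
wrist_force: [0.3, 0.3, 0.1]
width: 0.0006
finger_force: 0.0
```

```bash
python3 - <<'E'
from h import *
go(-124,80,24,YAW+np.pi)
for n,uv in(('scene',(262,232)),('top',(233,185))):
    s=snap(n)
    c,wh,t,st=tile(s,uv); print(n,((c-O)@AJ).round(1),wh,t-15.5,st)
    im=s['image']; b=(140,140,330,300) if n=='scene' else (170,100,360,220)
    cv2.imwrite(f'pics/{n}1.png',cv2.resize(im[b[1]:b[3],b[0]:b[2]],None,fx=3.4,fy=3.4,interpolation=2)[...,::-1])
E
```

```text
now jig [-124.5   87. ] z 104.3 rpy [ 3.141e+00  1.000e-03 -2.869e+00] t 1.7 F [0.3 0.3 0.1] w 0.001
turn [0.001 0.001 0.002] shift cm [-0.04 -0.7   8.03]
scene [-56.2  75.4] (65.45654296875, 58.35810852050781) 28.944164276123047 [251 223  21  17 323]
top [276.5 -89.5] (98.00147247314453, 109.06171417236328) -14.19385290145874 [239  68  32  28 686]
```

View pics/scene1.png

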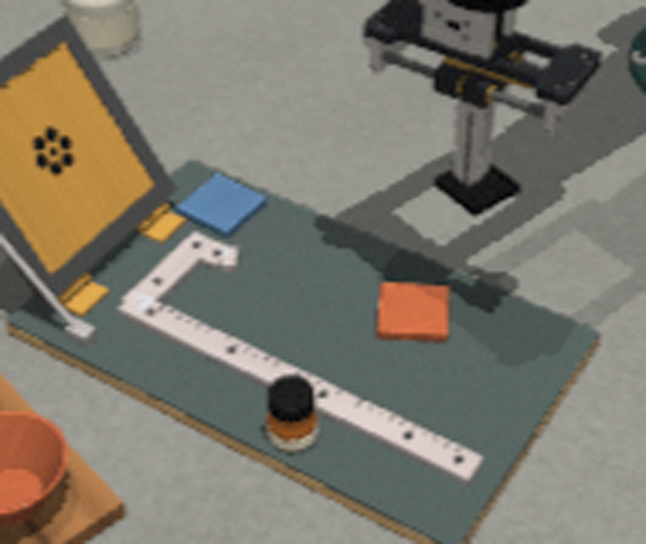

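>>> move_arm --deltas '[0,0,0,0,-2,0,0.47,0,0,0,0,-2,3,0.47,0,0,0,0,-2,5,0.47,0,0,0,0,-2,7,0.47,0,0,0,0,-2,8,0.47,0,0,0,0,-2,8.2,0.47,0,0,0,0,-2,8.2,0.47,0,0,0,0,-2,8.2,0.47]'

```text
time: 2.6
tool_pos: [0.4692, 0.0238, 0.0231]
ee_rot: [-3.141, 0.002, -2.871]
wrist_force: [-0.1, -0.2, -0.0]
width: 0.025
finger_force: 0.0
```

```bash
python3 - <<'E'
from h import *
go(-124,67,22,YAW+np.pi)
E
```

```text
now jig [-123.4   65.3] z 23.1 rpy [-3.141e+00  2.000e-03 -2.871e+00] t 2.6 F [-0.1 -0.2 -0. ] w 0.025
turn [-0.001  0.002  0.   ] shift cm [0.06 0.17 0.11]
```

>>> move_arm --deltas '[0,0,0,-0.6,0.2,0.1,0.47,0,0,0,-1.2,0.2,0.1,0.47,0,0,0,-1.7,0.2,0.1,0.47,0,0,0,-2.2,0.2,0.1,0.47,0,0,0,-2.7,0.2,0.1,0.47,0,0,0,-3.2,0.2,0.1,0.47,0,0,0,-3.7,0.2,0.1,0.47,0,0,0,-4.2,0.2,0.1,0.47]'

```text
time: 3.4
tool_pos: [0.5086, 0.0368, 0.0208]
ee_rot: [3.142, -0.0, -2.871]
wrist_force: [0.4, 0.4, 0.2]
width: 0.0246
finger_force: 0.0
```

>>> move_arm --deltas '[0,0,0,-0.5,0,0,0.47,0,0,0,-1,0,0,0.47,0,0,0,-1.5,0,0,0.47,0,0,0,-2,0,0,0.47,0,0,0,-2.5,0,0,0.47,0,0,0,-3,0,0,0.47,0,0,0,-3.2,0,0,0.47,0,0,0,-3.2,0,0,0.47]'

```text
time: 4.2
tool_pos: [0.5393, 0.0453, 0.0208]
ee_rot: [3.142, 0.0, -2.871]
wrist_force: [1.0, 0.9, -0.2]
width: 0.0247
finger_force: 0.0
```

```bash
python3 - <<'E'
from h import *
go(-20,67,22,YAW+np.pi)
s=snap('scene'); c,wh,t,st=tile(s,(255,242)); print(((c-O)@AJ).round(1),wh,t-15.5,st)
b=(140,140,330,300); cv2.imwrite(f'pics/scene2.png',cv2.resize(s['image'][b[1]:b[3],b[0]:b[2]],None,fx=3.4,fy=3.4,interpolation=2)[...,::-1])
E
```

```text
now jig [-50.1  67.4] z 20.8 rpy [ 3.142  0.    -2.871] t 4.2 F [ 1.   0.9 -0.2] w 0.025
turn [ 0.  0. -0.] shift cm [-3.01 -0.04 -0.12]
[-45.3  81. ] (40.06214904785156, 51.64215850830078) 32.137447357177734 [252 229  19  11  84]
```

View pics/scene2.png

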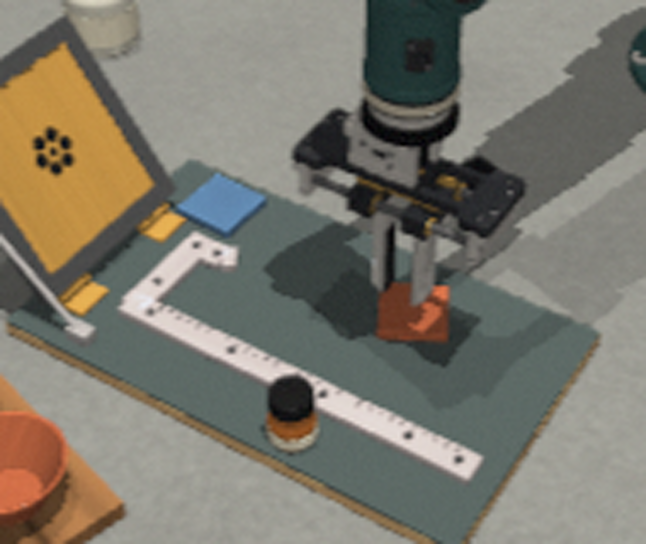

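```bash
python3 - <<'E'
from h import *
s=snap('scene'); p=robot.get_obs()['tool_pos']; print(p,proj(s,p),proj(s,np.r_[O+AJ@[-20,90-22.6],28]/1000 if 0 else np.r_[(O+AJ@[-12,67])/1000,.028]))
b=(235,195,285,250); cv2.imwrite('pics/scene3.png',cv2.resize(s['image'][b[1]:b[3],b[0]:b[2]],None,fx=10,fy=10,interpolation=0)[...,::-1])
# projected fingertip corners
q=[[p[0]*1000,p[1]*1000]+0*AJ[0]+AJ@[sx*8,sy] for sx in(-1,1) for sy in(-25,-12,12,25)]
print(proj(s,np.c_[np.array(q)/1000,[p[2]]*8]).round(1))
# depth at tile region: heights
F=f(s)
for u,v in[(262,232),(258,236),(262,238),(255,232),(267,230),(262,226),(266,222)]:
    d=s['depth'][v,u]; P=np.array(s['origin'])+rot(s)@(d*np.array([(u-s['cx'])/F,-(v-s['cy'])/F,-1])); print(u,v,P.round(3),((P[:2]*1000-O)@AJ).round(0),s['image'][v,u])
E
```

```text
[0.53892462 0.04526325 0.02077076] [[257.56994707 232.78400392]] [[250.69711139 239.18682175]]
[[251.7 227.9]
 [255.4 229.6]
 [262.5 232.7]
 [266.3 234.4]
 [248.9 231.2]
 [252.7 232.9]
 [259.7 236.1]
 [263.6 237.8]]
262 232 [0.534 0.058 0.03 ] [-52.  81.] [108  58  38]
258 236 [0.552 0.06  0.028] [-34.  78.] [103  55  36]
262 238 [0.546 0.071 0.024] [-37.  90.] [107  57  37]
255 232 [0.546 0.042 0.026] [-44.  62.] [105  55  37]
267 230 [0.516 0.061 0.028] [-68.  89.] [186  98  65]
262 226 [0.542 0.065 0.065] [-42.  85.] [113 111 104]
266 222 [0.533 0.07  0.079] [-50.  93.] [116 114 109]
```

View pics/scene3.png

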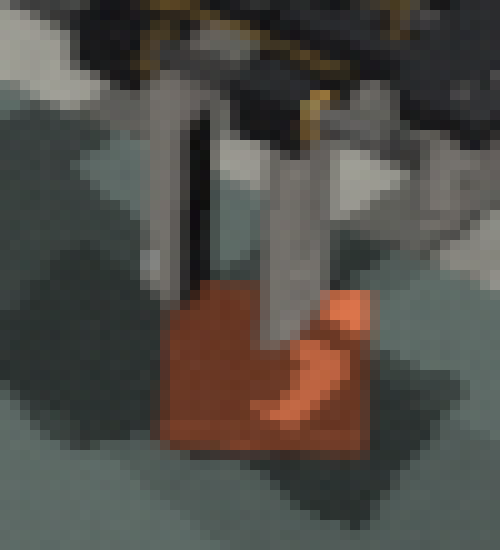

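```bash
python3 - <<'E'
from h import *
s=snap('scene'); F=f(s)
for u in(251,263):
  for v in range(214,238):
    d=s['depth'][v,u]; P=np.array(s['origin'])+rot(s)@(d*np.array([(u-s['cx'])/F,-(v-s['cy'])/F,-1])); print(u,v,(P*1000).round(0),((P[:2]*1000-O)@AJ).round(0),s['image'][v,u])
E
```

```text
251 214 [552.  29.  93.] [-43.  48.] [113 110 105]
251 215 [552.  29.  89.] [-42.  48.] [115 112 107]
251 216 [552.  30.  86.] [-42.  49.] [115 112 107]
251 217 [554.  31.  84.] [-40.  50.] [114 112 107]
251 218 [551.  29.  77.] [-43.  48.] [113 111 106]
251 219 [554.  32.  77.] [-40.  50.] [114 110 106]
251 220 [553.  30.  71.] [-41.  49.] [115 112 107]
251 221 [551.  28.  64.] [-44.  48.] [114 111 106]
251 222 [551.  29.  61.] [-43.  49.] [116 114 109]
251 223 [552.  30.  59.] [-42.  49.] [114 111 106]
251 224 [528.   5.  20.] [-72.  32.] [98 96 93]
251 225 [528.   6.  17.] [-71.  33.] [78 73 69]
251 226 [531.   9.  17.] [-68.  35.] [67 53 48]
251 227 [536.  14.  20.] [-61.  38.] [69 51 47]
251 228 [538.  16.  18.] [-59.  40.] [82 53 44]
251 229 [539.  18.  16.] [-57.  41.] [88 55 45]
251 230 [544.  23.  19.] [-52.  44.] [85 54 45]
251 231 [547.  26.  19.] [-48.  46.] [81 49 38]
251 232 [550.  29.  19.] [-45.  48.] [79 47 36]
251 233 [554.  33.  20.] [-40.  51.] [84 50 38]
251 234 [555.  35.  19.] [-37.  53.] [85 52 38]
251 235 [558.  37.  18.] [-35.  55.] [87 54 40]
251 236 [566. 
[... 608 characters left out ...]
  69.  78.] [-40.  90.] [113 112 105]
263 225 [541.  68.  71.] [-42.  88.] [114 111 106]
263 226 [543.  69.  69.] [-40.  90.] [113 110 107]
263 227 [542.  69.  64.] [-41.  89.] [123 120 114]
263 228 [540.  67.  58.] [-44.  88.] [124 120 114]
263 229 [523.  51.  30.] [-64.  77.] [113  84  74]
263 230 [525.  53.  29.] [-62.  79.] [105  59  41]
263 231 [528.  56.  29.] [-58.  81.] [105  56  38]
263 232 [533.  61.  32.] [-52.  84.] [104  55  34]
263 233 [532.  61.  27.] [-53.  84.] [104  55  36]
263 234 [538.  66.  31.] [-46.  88.] [147  78  50]
263 235 [537.  66.  26.] [-47.  88.] [189  99  65]
263 236 [540.  69.  26.] [-43.  90.] [196 104  68]
263 237 [546.  75.  31.] [-36.  94.] [152  82  54]
```

The picture shows the fingers ending about 30 mm above the tile, at z≈57 mm by depth, although the TCP reads 21 mm. The tile hasn't moved. I'll back off to the start line, then check the fingertip height again there before going lower.

>>> move_arm --deltas '[0,0,0,4,0,0,0.47,0,0,0,7.6,0,0,0.47,0,0,0,7.6,0,0,0.47,0,0,0,7.6,0,0,0.47,0,0,0,7.6,0,0,0.47]'

```text
time: 4.85
tool_pos: [0.4672, 0.025, 0.0216]
ee_rot: [-3.141, 0.002, -2.871]
wrist_force: [0.1, -0.3, 0.4]
width: 0.0248
finger_force: 0.0
```

```bash
cat >> h.py <<'E'
def tips(s):
    "lowest finger point seen, on the front-face plane of each finger, by depth"
    F=f(s); d=s['depth']; v,u=np.nonzero(d>0); dd=d[v,u]
    P=np.array(s['origin'])+np.c_[dd*(u-s['cx'])/F,-dd*(v-s['cy'])/F,-dd]@rot(s).T
    b=robot.get_obs(); p=np.array(b['tool_pos']); ax=R.from_euler('xyz',b['ee_rot']).as_matrix()
    L=(P-p)@ax*1000
    k=(abs(L[:,0])<14)&(abs(L[:,1])<35)&(L[:,2]>-80)&(L[:,2]<15)&(P[:,2]>.034)
    for nm,kk in(('y-',k&(L[:,1]<0)),('y+',k&(L[:,1]>0))):
        q=L[kk]; print(nm,kk.sum(),'tool z max',np.sort(q[:,2])[-6:].round(0),'x',np.percentile(q[:,0],[5,50,95]).round(0),'y',np.percentile(q[:,1],[5,95]).round(0))
E
python3 - <<'E'
from h import *
go(-124,67,-14,YAW+np.pi)
s=snap('scene'); tips(s); c,wh,t,st=tile(s,(262,232)); print(((c-O)@AJ).round(1),wh,t-15.5,st)
print(robot.get_obs()['joint_positions'].round(4))
E
```

```text
now jig [-125.    67.1] z 21.6 rpy [-3.141e+00  2.000e-03 -2.871e+00] t 4.85 F [ 0.1 -0.3  0.4] w 0.025
turn [-0.     0.002 -0.   ] shift cm [-0.09 -0.    3.56]
y- 77 tool z max [-35. -35. -31. -30. -29. -28.] x [-11.  -7.   5.] y [-21. -10.]
y+ 70 tool z max [-40. -38. -38. -38. -35. -27.] x [-10.  -7.   8.] y [15. 27.]
[-56.2  75.5] (65.61583709716797, 58.35810852050781) 28.944168090820312 [251 223  21  17 323]
[-6.7800e-02 -1.1800e-02  1.7864e+00  2.0000e-04  1.3649e+00 -1.9090e+00]
```

>>> move_arm --deltas '[0,0,0,0,0,0.6,0.47,0,0,0,0,0,1.2,0.47,0,0,0,0,0,1.8,0.47,0,0,0,0,0,2.4,0.47,0,0,0,0,0,2.4,0.47]'

```text
time: 5.4
tool_pos: [0.4647, 0.0251, -0.0047]
ee_rot: [3.141, -0.003, -2.871]
wrist_force: [-0.7, -0.6, -0.0]
width: 0.0252
finger_force: 0.0
```

```bash
python3 - <<'E'
from h import *
go(-124,67,-14,YAW+np.pi)
s=snap('scene'); tips(s); c,wh,t,st=tile(s,(262,232)); print(((c-O)@AJ).round(1),wh,t-15.5,st)
b=(225,180,305,240); cv2.imwrite('pics/scene4.png',cv2.resize(s['image'][b[1]:b[3],b[0]:b[2]],None,fx=8,fy=8,interpolation=2)[...,::-1])
E
```

```text
now jig [-127.4   67.8] z -4.7 rpy [ 3.141e+00 -3.000e-03 -2.871e+00] t 5.4 F [-0.7 -0.6 -0. ] w 0.025
turn [ 0.001 -0.003 -0.   ] shift cm [-0.34 -0.08  0.93]
y- 64 tool z max [-44. -44. -43. -43. -39. -38.] x [-10.  -6.   8.] y [-23. -10.]
y+ 63 tool z max [-42. -41. -40. -40. -39. -38.] x [-10.  -7.   8.] y [15. 27.]
[-56.2  75.5] (65.61583709716797, 58.35810852050781) 28.944168090820312 [251 223  21  17 324]
```

View pics/scene4.png

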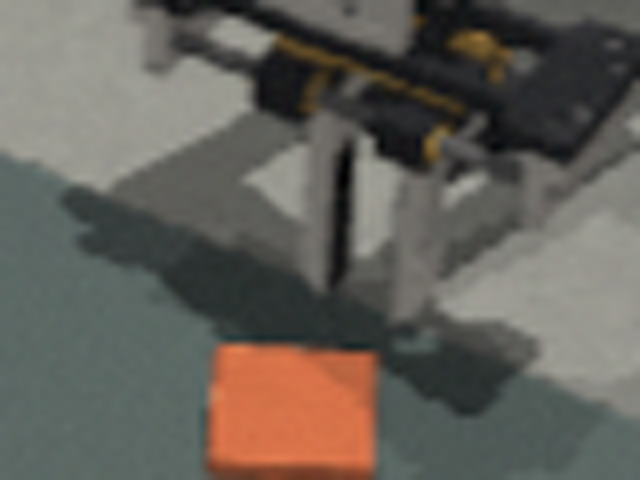

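The image shows the fingertips still clear of the board at (325,290) and (405,315) in the crop, just behind the tile. With the TCP reading −5 mm, this confirms a constant tip offset of about 36 mm. I'll go down another 9 mm.

>>> move_arm --deltas '[0,0,0,0,0,0.3,0.47,0,0,0,0,0,0.6,0.47,0,0,0,0,0,0.8,0.47,0,0,0,0,0,0.8,0.47]'

```text
time: 5.85
tool_pos: [0.4659, 0.0249, -0.0112]
ee_rot: [3.142, 0.0, -2.871]
wrist_force: [0.5, -0.2, 0.0]
width: 0.0245
finger_force: 0.0
```

```bash
sed -i 's/P\[:,2\]>.034/P[:,2]>.0245/' h.py; python3 - <<'E'
from h import *
go(-18,67,-14,YAW+np.pi)
s=snap('scene'); tips(s); c,wh,t,st=tile(s,(262,232)); print(((c-O)@AJ).round(1),t-15.5,st)
E
```

```text
now jig [-126.3   67.3] z -11.2 rpy [ 3.142  0.    -2.871] t 5.85 F [ 0.5 -0.2  0. ] w 0.024
turn [ 0.  0. -0.] shift cm [-10.83  -0.03   0.29]
y- 67 tool z max [-41. -40. -39. -37. -37. -36.] x [-10.  -8.   6.] y [-22. -10.]
y+ 62 tool z max [-42. -42. -42. -40. -37. -37.] x [-11.  -8.   7.] y [16. 27.]
[-56.2  75.4] 28.94417953491211 [251 223  21  17 324]
```

>>> move_arm --deltas '[0,0,0,0,0,0.3,0.47,0,0,0,-0.6,0,0.3,0.47,0,0,0,-1.2,0,0.3,0.47,0,0,0,-1.8,0,0.3,0.47,0,0,0,-2.3,0,0.3,0.47,0,0,0,-2.8,0,0.3,0.47,0,0,0,-3.3,0,0.3,0.47,0,0,0,-3.8,0,0.3,0.47]'

```text
time: 6.7
tool_pos: [0.5002, 0.0334, -0.0114]
ee_rot: [-3.14, -0.006, -2.871]
wrist_force: [-11.4, -3.4, 18.6]
width: 0.0251
finger_force: 9.3
```

```bash
python3 - <<'E'
from h import *
go(-18,67,-14,YAW+np.pi)
s=snap('scene'); tips(s); c,wh,t,st=tile(s,(262,232)); print(((c-O)@AJ).round(1),wh,t-15.5,st)
E
```

```text
now jig [-90.9  66.3] z -11.4 rpy [-3.14  -0.006 -2.871] t 6.7 F [-11.4  -3.4  18.6] w 0.025
turn [-0.002 -0.006  0.   ] shift cm [-7.3   0.07  0.21]
y- 61 tool z max [-41. -41. -40. -40. -40. -38.] x [-10.  -7.   6.] y [-20. -10.]
y+ 63 tool z max [-41. -41. -40. -40. -38. -37.] x [-11.  -7.   8.] y [16. 27.]
[-33.5  73.6] (54.06395721435547, 58.40134048461914) 22.552722930908203 [246 228  22  16 270]
```

>>> move_arm --deltas '[0,0,0,0,0,-0.3,0.47,0,0,0,0,0,-0.55,0.47,0,0,0,0,0,-0.55,0.47]'

```text
time: 7.05
tool_pos: [0.5027, 0.0352, -0.0085]
ee_rot: [3.142, 0.001, -2.871]
wrist_force: [0.0, 0.3, -0.8]
width: 0.0252
finger_force: 0.0
```

```bash
python3 - <<'E'
from h import *
go(-18,67,-9,YAW+np.pi)
s=snap('scene'); c,wh,t,st=tile(s,(262,232)); print(((c-O)@AJ).round(1),wh,t-15.5,st)
b=(225,190,305,250); cv2.imwrite('pics/scene5.png',cv2.resize(s['image'][b[1]:b[3],b[0]:b[2]],None,fx=8,fy=8,interpolation=2)[...,::-1])
E
```

```text
now jig [-88.1  67.4] z -8.5 rpy [ 3.142e+00  1.000e-03 -2.871e+00] t 7.05 F [ 0.   0.3 -0.8] w 0.025
turn [ 0.     0.001 -0.   ] shift cm [-7.01 -0.04  0.05]
[-31.8  72.7] (54.450599670410156, 59.93318176269531) 19.362255096435547 [245 228  23  17 275]
```

View pics/scene5.png

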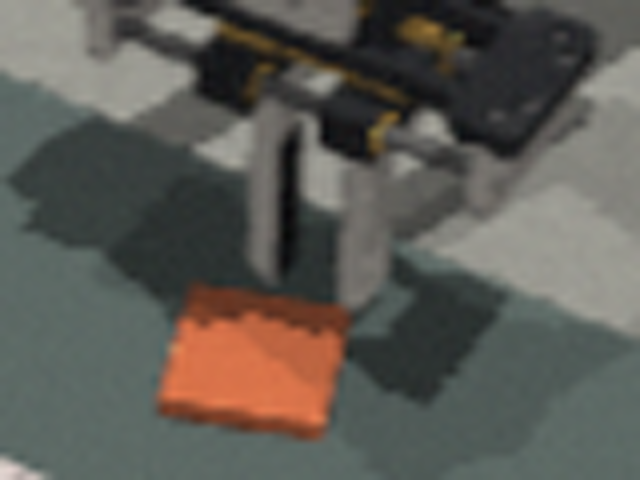

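>>> move_arm --deltas '[0,0,0,-0.5,0,0,0.47,0,0,0,-1,0,0,0.47,0,0,0,-1.5,0,0,0.47,0,0,0,-2,0,0,0.47,0,0,0,-2.5,0,0,0.47,0,0,0,-3,0,0,0.47,0,0,0,-3.5,0,0,0.47,0,0,0,-4,0,0,0.47]'

```text
time: 7.9
tool_pos: [0.5414, 0.0459, -0.0087]
ee_rot: [3.142, 0.0, -2.871]
wrist_force: [0.1, -0.4, -0.6]
width: 0.0249
finger_force: 0.1
```

```bash
sed -i 's/V>110/V>75/' h.py; python3 - <<'E'
from h import *
go(-18,67,-9,YAW+np.pi)
s=snap('scene'); c,wh,t,st=tile(s,(250,245)); print(((c-O)@AJ).round(1),wh,t-15.5,st)
E
```

```text
now jig [-47.9  67.3] z -8.7 rpy [ 3.142  0.    -2.871] t 7.9 F [ 0.1 -0.4 -0.6] w 0.025
turn [ 0.  0. -0.] shift cm [-2.99 -0.03  0.03]
[-4.6 60.1] (63.801551818847656, 61.083797454833984) 0.15769004821777344 [234 230  27  22 348]
```

>>> move_arm --deltas '[0,0,0,-0.5,0,0,0.47,0,0,0,-1,0,0,0.47,0,0,0,-1.5,0,0,0.47,0,0,0,-1.9,0,0,0.47,0,0,0,-2.2,0,0,0.47,0,0,0,-2.4,0,0,0.47,0,0,0,-2.5,0,0,0.47,0,0,0,-2.6,0,0,0.47]'

```text
time: 8.75
tool_pos: [0.566, 0.0527, -0.0087]
ee_rot: [3.142, -0.0, -2.871]
wrist_force: [-0.2, 0.2, -0.0]
width: 0.025
finger_force: 0.1
```

>>> move_arm --deltas '[0,0,0,-0.1,0,0,0.47,0,0,0,-0.2,0,0,0.47,0,0,0,-0.3,0,0,0.47]'

```text
time: 9.05
tool_pos: [0.5689, 0.0535, -0.0087]
ee_rot: [3.142, -0.0, -2.871]
wrist_force: [-2.8, -0.1, 0.2]
width: 0.0248
finger_force: 1.4
```

```bash
python3 - <<'E'
from h import *
go(-18,67,-9,YAW+np.pi)
s=snap('scene'); c,wh,t,st=tile(s,(243,252)); print(((c-O)@AJ).round(1),wh,t-15.5,st)
E
```

```text
now jig [-19.4  67.4] z -8.7 rpy [ 3.142 -0.    -2.871] t 9.05 F [-2.8 -0.1  0.2] w 0.025
turn [ 0. -0. -0.] shift cm [-0.14 -0.04  0.03]
[20.4 59.6] (57.90845489501953, 62.61017990112305) -1.1867256164550781 [229 236  28  21 334]
```

>>> move_arm --deltas '[0,0,0,-0.1,0,0,0.47,0,0,0,-0.1,0,0,0.47,0,0,0,-0.1,0,0,0.47]'

```text
time: 9.4
tool_pos: [0.5688, 0.0535, -0.0087]
ee_rot: [3.141, -0.002, -2.871]
wrist_force: [-4.9, -1.3, 3.7]
width: 0.0251
finger_force: 2.7
```

>>> move_arm --deltas '[0,0,0,1.5,0,0,0.47,0,0,0,1.5,0,-4,0.47,0,0,0,1.5,0,-7,0.47,0,0,0.15,1.5,4,-7,0.47,0,0,0.3,-1,5,-7,0.47,0,0,0.45,-3.6,5,-7,0.47,0,0,0.6,-3.6,5,-7,0.47,0,0,0.75,-3.6,5,-7,0.47]'

```text
time: 10.2
tool_pos: [0.5929, 0.1125, 0.0612]
ee_rot: [3.14, 0.002, 2.657]
wrist_force: [-0.3, 0.0, -0.5]
width: 0.0248
finger_force: 0.0
```

```bash
python3 - <<'E'
from h import *
go(17,114,61,YAW+np.pi/2)
E
```

```text
now jig [ 19.5 117.8] z 61.2 rpy [3.140e+00 2.000e-03 2.657e+00] t 10.2 F [-0.3  0.  -0.5] w 0.025
turn [0.003 0.001 0.815] shift cm [-0.08 -0.44  0.01]
```

>>> move_arm --deltas '[0,0,0.815,0,-0.3,0,0.47,0,0,0.815,0,-0.3,0,0.47,0,0,0.815,0,-0.3,0,0.47,0,0,0.815,0,-0.3,0,0.47,0,0,0.815,0,-0.3,0,0.47,0,0,0.815,0,-0.3,0,0.47,0,0,0.815,0,-0.3,0,0.47,0,0,0.815,0,-0.3,0,0.47]'

```text
time: 11.0
tool_pos: [0.5905, 0.1092, 0.0614]
ee_rot: [3.14, -0.0, 1.849]
wrist_force: [-0.1, 0.2, -0.7]
width: 0.0254
finger_force: 0.0
```

```bash
python3 - <<'E'
from h import *
go(17,114,-8,YAW+np.pi/2)
s=snap('scene'); c,wh,t,st=tile(s,(243,252)); print(((c-O)@AJ).round(1),wh,t-15.5,st); tips(s)
b=(160,190,300,295); cv2.imwrite('pics/scene6.png',cv2.resize(s['image'][b[1]:b[3],b[0]:b[2]],None,fx=5,fy=5,interpolation=2)[...,::-1])
E
```

```text
now jig [ 16.3 115.2] z 61.4 rpy [ 3.14  -0.     1.849] t 11.0 F [-0.1  0.2 -0.7] w 0.025
turn [ 0.002 -0.     0.007] shift cm [-0.12  0.06  6.94]
[20.7 60.4] (58.43120574951172, 61.16796875) -2.376047134399414 [228 236  28  21 337]
y- 84 tool z max [-34. -34. -33. -31. -31. -31.] x [-2.  7. 11.] y [-23. -11.]
y+ 65 tool z max [-41. -39. -38. -38. -37. -34.] x [-5.  8. 12.] y [16. 26.]
```

View pics/scene6.png

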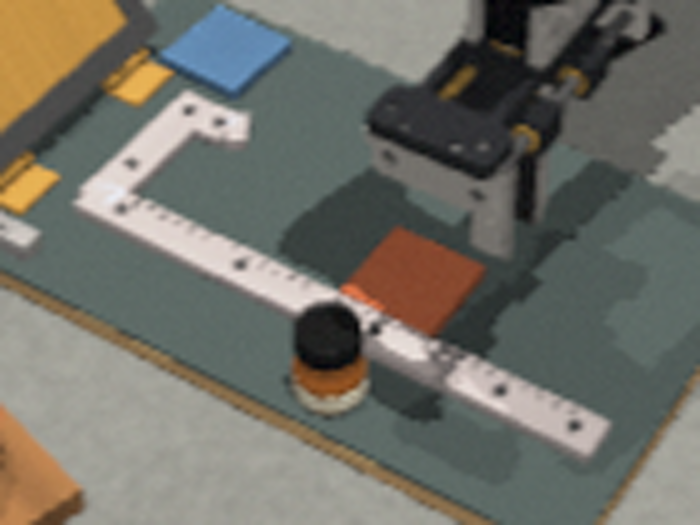

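```bash
python3 - <<'E'
from h import *
s=snap('scene'); F=f(s); d=s['depth']; v,u=np.nonzero(d>0); dd=d[v,u]
P=(np.array(s['origin'])+np.c_[dd*(u-s['cx'])/F,-dd*(v-s['cy'])/F,-dd]@rot(s).T)*1000
J=np.c_[(P[:,:2]-O)@AJ,P[:,2]]
b=robot.get_obs(); t=(np.array(b['tool_pos'][:2])*1000-O)@AJ
k=(abs(J[:,0]-t[0])<110)&(abs(J[:,1]-t[1])<60)&(J[:,2]>85)
for lo in range(-100,110,20):
    q=J[k&(J[:,0]-t[0]>lo)&(J[:,0]-t[0]<lo+20)]
    if len(q)>5: print(lo,len(q),'zmin',np.percentile(q[:,2],3).round(),'y',np.percentile(q[:,1]-t[1],[3,97]).round())
j=J[(J[:,0]>60)&(J[:,0]<125)&(J[:,1]>0)&(J[:,1]<100)&(J[:,2]>58)&(J[:,2]<80)]
print('jar',len(j),np.median(j,0).round(),j.min(0).round(),j.max(0).round())
E
```

```text
-100 183 zmin 228.0 y [-36.  35.]
-80 256 zmin 193.0 y [-39.  57.]
-60 152 zmin 205.0 y [-43.  58.]
-40 209 zmin 130.0 y [-46.  57.]
-20 470 zmin 101.0 y [-47.  59.]
0 1089 zmin 211.0 y [-49.  59.]
20 2566 zmin 203.0 y [-51.  57.]
40 417 zmin 214.0 y [-16.  53.]
60 275 zmin 191.0 y [-29.  36.]
80 250 zmin 195.0 y [-29.  35.]
jar 152 [108.  62.  68.] [85. 43. 59.] [123.  78.  73.]
```

The tile lies flat against the rail, centred at about (415,285) in the crop. The hand's body will clear the stain jar at (328,340), by about 50 mm after lowering. I'll lower behind the tile.

>>> move_arm --deltas '[0,0,0.007,0,0,3,0.47,0,0,0.007,0,0,5,0.47,0,0,0.007,0,0,6.4,0.47,0,0,0.007,0,0,6.9,0.47,0,0,0.007,0,0,6.9,0.47,0,0,0.007,0,0,6.9,0.47]'

```text
time: 11.7
tool_pos: [0.5908, 0.109, -0.0065]
ee_rot: [3.14, 0.0, 1.84]
wrist_force: [0.3, -0.4, 0.2]
width: 0.025
finger_force: 0.0
```

```bash
python3 - <<'E'
from h import *
go(17,-52,-8.5,YAW+np.pi/2)
E
```

```text
now jig [ 16.5 115. ] z -6.5 rpy [3.14 0.   1.84] t 11.7 F [ 0.3 -0.4  0.2] w 0.025
turn [ 0.002  0.    -0.001] shift cm [-16.7    0.06   0.2 ]
```

>>> move_arm --deltas '[0,0,0,-0.6,0,0.15,0.47,0,0,0,-1.2,0,0.15,0.47,0,0,0,-1.7,0,0.15,0.47,0,0,0,-2.2,0,0.15,0.47,0,0,0,-2.7,0,0.15,0.47,0,0,0,-3.2,0,0.15,0.47,0,0,0,-3.7,0.05,0.15,0.47,0,0,0,-4.2,0.05,0.15,0.47]'

```text
time: 12.5
tool_pos: [0.6016, 0.0682, -0.0092]
ee_rot: [3.142, -0.0, 1.84]
wrist_force: [0.0, 0.2, 0.3]
width: 0.025
finger_force: 0.2
```

```bash
python3 - <<'E'
from h import *
go(17,-52,-8.5,YAW+np.pi/2)
s=snap('scene'); c,wh,t,st=tile(s,(240,250)); print(((c-O)@AJ).round(1),wh,t-15.5,st)
E
```

```text
now jig [16.1 72.7] z -9.2 rpy [ 3.142 -0.     1.84 ] t 12.5 F [0.  0.2 0.3] w 0.025
turn [ 0.    -0.    -0.001] shift cm [-12.47   0.11  -0.07]
[39.3 35.3] (20.89921760559082, 59.3136100769043) 0.8679084777832031 [221 240  20  13 114]
```

>>> move_arm --deltas '[0,0,0,-0.5,0.05,-0.05,0.47,0,0,0,-1,0.05,-0.05,0.47,0,0,0,-1.5,0.05,-0.05,0.47,0,0,0,-2,0.1,-0.05,0.47,0,0,0,-2.5,0.1,-0.05,0.47,0,0,0,-3,0.1,-0.05,0.47,0,0,0,-3.5,0.1,-0.05,0.47,0,0,0,-4,0.1,-0.05,0.47]'

```text
time: 13.35
tool_pos: [0.6133, 0.0299, -0.0087]
ee_rot: [3.141, -0.0, 1.84]
wrist_force: [-0.1, 0.1, -0.8]
width: 0.0248
finger_force: 0.1
```

```bash
sed -i 's/V>75/V>45/' h.py; python3 - <<'E'
from h import *
go(17,-52,-8.5,YAW+np.pi/2)
s=snap('scene'); c,wh,t,st=tile(s,(222,238)); print(((c-O)@AJ).round(1),wh,t-15.5,st)
E
```

```text
now jig [17.  32.7] z -8.7 rpy [ 3.141 -0.     1.84 ] t 13.35 F [-0.1  0.1 -0.8] w 0.025
turn [ 0.    -0.    -0.001] shift cm [-8.47  0.01 -0.02]
[40.3 -3.6] (18.870649337768555, 60.222225189208984) -1.532057762145996 [210 235  18  13 103]
```

>>> move_arm --deltas '[0,0,0,-0.5,0.05,0,0.47,0,0,0,-1,0.05,0,0.47,0,0,0,-1.5,0.05,0,0.47,0,0,0,-2,0.1,0,0.47,0,0,0,-2.5,0.1,0,0.47,0,0,0,-3,0.1,0,0.47,0,0,0,-3.5,0.1,0,0.47,0,0,0,-4,0.1,0,0.47]'

```text
time: 14.2
tool_pos: [0.6248, -0.0085, -0.0087]
ee_rot: [3.142, -0.0, 1.84]
wrist_force: [-0.2, -0.0, 0.0]
width: 0.0248
finger_force: 0.1
```

```bash
python3 - <<'E'
from h import *
go(17,-52,-8.5,YAW+np.pi/2)
s=snap('scene'); c,wh,t,st=tile(s,(210,230)); print(((c-O)@AJ).round(1),wh,t-15.5,st)
E
```

```text
now jig [17.9 -7.3] z -8.7 rpy [ 3.142 -0.     1.84 ] t 14.2 F [-0.2 -0.   0. ] w 0.025
turn [ 0.    -0.    -0.001] shift cm [-4.47 -0.09 -0.02]
[ 40.8 -42.4] (19.13567352294922, 59.71332550048828) -1.1248779296875 [199 230  18  12  95]
```

>>> move_arm --deltas '[0,0,0,-0.5,0.05,0,0.47,0,0,0,-1,0.05,0,0.47,0,0,0,-1.5,0.05,0,0.47,0,0,0,-2,0.05,0,0.47,0,0,0,-2.5,0.05,0,0.47,0,0,0,-3,0.05,0,0.47,0,0,0,-3.5,0.05,0,0.47,0,0,0,-3.8,0.05,0,0.47]'

```text
time: 15.05
tool_pos: [0.6355, -0.0451, -0.0087]
ee_rot: [3.141, -0.0, 1.84]
wrist_force: [0.0, 0.5, -0.0]
width: 0.0248
finger_force: 0.1
```

>>> move_arm --deltas '[0,0,0,-0.15,0,0,0.47,0,0,0,-0.3,0,0,0.47,0,0,0,-0.45,0,0,0.47]'

```text
time: 15.35
tool_pos: [0.6365, -0.0488, -0.0086]
ee_rot: [3.141, -0.0, 1.84]
wrist_force: [0.4, 0.0, 0.1]
width: 0.0245
finger_force: 0.1
```

```bash
python3 - <<'E'
from h import *
go(17,-52,-8.5,YAW+np.pi/2)
s=snap('scene'); c,wh,t,st=tile(s,(190,220)); print(((c-O)@AJ).round(1),wh,t-15.5,st)
E
```

```text
now jig [ 18.4 -49.3] z -8.6 rpy [ 3.141 -0.     1.84 ] t 15.35 F [0.4 0.  0.1] w 0.025
turn [ 0.    -0.    -0.001] shift cm [-0.27 -0.14 -0.01]
[ 40.7 -84.8] (17.763166427612305, 59.22370910644531) -1.1247835159301758 [187 225  18  12  88]
```

Now slow steps to the end stop.

>>> move_arm --deltas '[0,0,0,-0.1,0,0,0.47,0,0,0,-0.2,0,0,0.47,0,0,0,-0.3,0,0,0.47,0,0,0,-0.3,0,0,0.47]'

```text
time: 15.8
tool_pos: [0.6369, -0.0505, -0.0086]
ee_rot: [-3.141, -0.002, 1.84]
wrist_force: [-0.6, 4.1, 1.1]
width: 0.0248
finger_force: 2.1
```

>>> move_arm --deltas '[0,0,0,-0.1,0,0,0.47,0,0,0,-0.15,0,0,0.47,0,0,0,-0.15,0,0,0.47]'

```text
time: 16.1
tool_pos: [0.6369, -0.0505, -0.0086]
ee_rot: [-3.141, -0.005, 1.841]
wrist_force: [-2.1, 6.6, 1.5]
width: 0.0248
finger_force: 3.6
```

>>> move_arm --deltas '[0,0,0,0.7,0,0,0.47,0,0,0,2.5,0,0,0.47,0,0,0,3,0,-4,0.47,0,0,0,6,-2,-8,0.47,0,0,0,9,-6,-11,0.47,0,0,0,13,-10,-11,0.47,0,0,0,17,-14,-11,0.47,0,0,0,20,-18,-11,0.47]'

```text
time: 16.9
tool_pos: [0.4308, 0.0834, 0.1017]
ee_rot: [3.139, 0.001, 1.84]
wrist_force: [-0.1, 0.6, 1.4]
width: 0.0251
finger_force: 0.0
```

```bash
python3 - <<'E'
from h import *
go(17,-52,-8.5,YAW+np.pi/2)
for n,uv in(('scene',(195,223)),('top',(272,153))):
    s=snap(n); c,wh,t,st=tile(s,uv); print(n,((c-O)@AJ).round(1),wh,t-15.5,st)
    if n=='scene':
        b=(150,185,250,260); cv2.imwrite('pics/scene7.png',cv2.resize(s['image'][b[1]:b[3],b[0]:b[2]],None,fx=8,fy=8,interpolation=2)[...,::-1])
E
```

```text
now jig [-144.5  133.1] z 101.7 rpy [3.139e+00 1.000e-03 1.840e+00] t 16.9 F [-0.1  0.6  1.4] w 0.025
turn [ 0.002  0.001 -0.001] shift cm [-18.48  16.15  11.07]
scene [ 20.8 -87.5] (57.65739440917969, 60.21645736694336) -0.8486099243164062 [187 217  27  19 294]
top [ 17.5 -87.8] (55.22904586791992, 55.77793884277344) -0.1448507308959961 [264 143  19  19 257]
```

View pics/scene7.png

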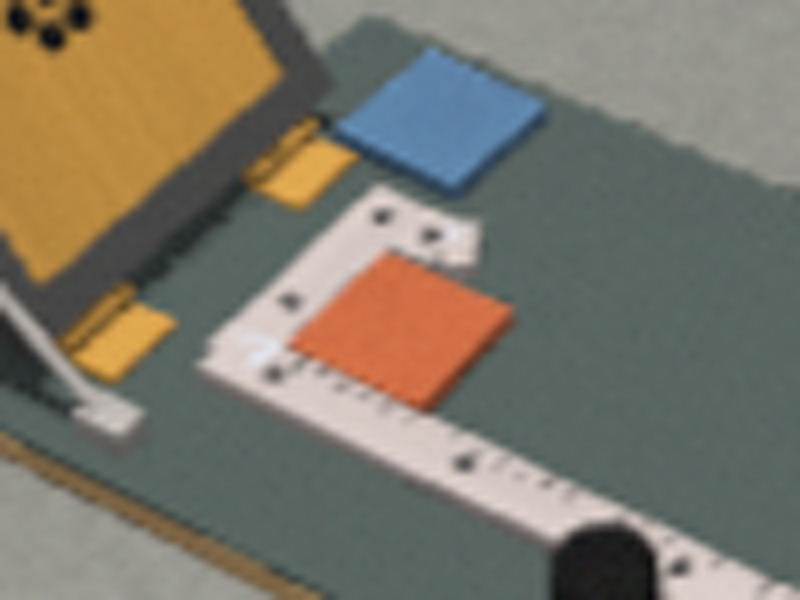

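The tile sits in the corner at about (405,330) in the crop, flush with both rail and stop with no visible gap. Its scene-view x, 20.8 mm, is the same as when it was pressed on the rail. The hand is clear, so I'm handing in.

```bash
python3 -c "
from bench import robot
print(robot.close_job())"
```

```text
the job is handed in; nothing more can be done
None
```

I pushed the terracotta tile flat against the rail and slid it home into the corner pocket; in the last images it sits square and flush with both rail and end stop, with the hand clear, and the job is handed in (no verdict was returned).

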